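# Close up the collet row beside the lathe

### The job

The short green collet block has been left away from its row. Set it upright on the bench against the free end of the long green collet rack (the end without the steel end plate), in line with the rack and with the two end faces butted flush so that no gap is left, then let go. Leave the blue and the red block where they are.

Things in the scene. Friction and masses are not known exactly. Their poses are not given: they have to be found in the camera images.
- rack: Long green-painted rack fixed to the bench, lying at some angle: 56 mm (its x) by 160 mm (its y) by 40 mm high, with four round steel collets (25 mm across) standing 14 mm above its top. At its +y end is a dark steel end plate, 75 mm high and 70 mm wide, with a bolted foot behind it; its -y end is the free end. Origin: centre of the underside of the 160 mm green body; z up.
- rack_end (a point): Centre of the rack's free end face (56 mm wide, 40 mm high), 80 mm from the rack's origin towards its -y and 20 mm above the bench; axes as the rack's, so the row continues along -y from here.
- green_block: Loose short green-painted collet block, the one to move: 56 mm (its x) by 100 mm (its y) by 40 mm high, about 0.45 kg (varies by a third), flat sides, three round steel collets (25 mm across) in a row standing 14 mm above its top. Same width and height as the rack, and the same after a half turn. Origin: centre of the underside; z up. It stands on the bench and can be gripped across its 56 mm width.
- blue_block: Loose blue block of the same size and with the same three collets; not part of this row, stays where it is. Origin: centre of the underside; z up.
- red_block: Loose red block of the same size with a set of upright drill shanks that stand 32 mm above its top; stays where it is. Origin: centre of the underside; z up.
Things that resemble listed ones, but are neither listed nor needed, are in the scene too. What is shaped like the green_block but pink or white is not meant.

How it is judged:
By the outcome, as a careful person would: the job done as asked, in the order asked, and still so for the second after the job is handed in, with the robot touching nothing.
It also fails if it takes over 38 s, if anything falls off the work surface, if the arm or the gripper's body presses on something with over 40 N, if the wrist force passes 120 N, or if a joint passes its speed limit or range.

### The arm

A 6-joint arm with a two-finger parallel gripper is mounted at the origin on the work surface. World frame = base frame: x ahead of the robot, y to its left, z up, the work surface at z = 0. Lengths are in m, angles in rad, forces in N, time in s.
With the tool pointing down it reaches from about 0.375 to 0.9 m from the base axis. Payload 3.1 kg.
Tool frame: the origin (TCP) lies at the very end of the fingers, on their centre line; the grasp point (between the pads) lies 19 mm behind it; z points along the fingers, y is the line along which they close (so a half turn about z gives the same grasp; the last joint's range is limited). The gripper opens to 87 mm and grips with 3 to 60 N. Pads are 19 mm wide; open, the fingers measure 117 mm over their backs; the gripper's body (75 mm by 190 mm) begins 51 mm behind the grasp point.
Start: joints at [1.137, 0.527, 1.433, -0, 1.181, -0.178], TCP at [0.157, 0.605, 0.223] pointing down, gripper open.
Joint ranges: [-3.08, 3.08], [-0.75, 2.2], [0.22, 2.44], [-1.43, 4.57], [0, 2.65], [-2.85, 2.85]. Speed limits (rad/s): [2.79, 2.79, 3.14, 3.14, 3.14, 3.14].

### API

Orientations are given as a unit quaternion [x, y, z, w].
In Python, from rig import status, viewer, robot gives the robot as it stands.
- The arm moves only by the tool arm_command, never from a script. Its arguments are lists of equal length, an entry for each row: "delta_rot": the turn, a rotation vector about the tool's x, y, z in degrees, a list of three; "delta_pos": the shift along the tool's x, y, z in m, a list of three; "gripper": the closure, from -1 (fully open) to 1 (shut). In form: {"delta_rot": [[rx, ry, rz], ...], "delta_pos": [[dx, dy, dz], ...], "gripper": [gripper, ...]}. A call has 1 to 12 rows; each row is the pose to reach, as a shift and turn from the pose commanded when the call began, along the tool's axes at that moment; what a row does not reach only later rows make up. A row lasts 1/12 s, in which the tool goes at most 41.7 mm and 7.16 degrees, less where a joint would pass 70% of its speed; a pose out of reach is approached as far as the arm can. A call with a gripper value outside its range is refused whole. The fingers move at their own pace and stop on an object; "grip_force" is the grip in N (left out, the last holds). Time passes only in rows, so rows that repeat a pose let the fingers close. It gives the time, the measured TCP pose, the force, the opening and the grip force at its end, in the units of the state.
- status.get_obs(): the state, without advancing time (a new reading comes with each control period).
- viewer.camera(name): name is "scene" or "side" or "wrist"; returns a dict with "pixels" (384x512x3 uint8, blue, green, red), "fx", "fy", "cx", "cy" (pixels), "pose" (4x4, takes a point from camera to world coordinates); the wrist camera has in their place "mount" (4x4, takes a point from camera to tool coordinates, whose origin is the TCP and whose axes are the flange's). Camera axes: x right, y down, z forward; pixel columns grow to the right and rows downward; lengths in m; the calibration is good to about 2 mm. A picture is of the moment at which its call begins: read the wrist's pose just before it. There is no depth.
- robot.hand_in(): hands the job in; it is judged then, once.
The state is a dict: "time": time; "q": joint angles; "joint_velocities": joint speeds; "joint_torque": joint torques, N m; "position": TCP position; "tool_rot": TCP orientation; "ft_force": force on the tool from outside, world axes, zero at the start; "moment": the same for the moment, N m; "grip_width": finger opening in m; "grip_force": force on a finger pad.
Only numpy, scipy, OpenCV 4.12 (cv2) and the standard library are available. Lean on these libraries where they do the work, as an engineer would, in place of code of your own. Each camera call takes 0.05 s, during which the arm holds its last target. There are 200 camera calls.

## Working session

There is one attempt and no reset: what is moved stays moved. The work goes in short steps, Python scripts to look and compute and a tool call to move; the robot and the scene stay as the last step left them, time stands still between calls to the robot, and variables do not carry over. Pictures are saved under pics/ and viewed, at most 10 in all, crops included, and the job is handed in when it is done.

Besides the shell and the picture viewer there is one more tool, called after ">>>" as a command line: name --argument value ..., lists and objects as JSON in quotes. arm_command: Moves the arm, as the interface text tells. Its arguments: {"type":"object","properties":{"delta_rot":{"type":"array","items":{"type":"array","items":{"type":"number"}}},"delta_pos":{"type":"array","items":{"type":"array","items":{"type":"number"}}},"gripper":{"type":"array","items":{"type":"number"}},"grip_force":{"type":"number"}},"required":["delta_rot","delta_pos","gripper"]}

```bash
mkdir -p pics; cat > h.py <<'E'
import numpy as np, cv2, json
from rig import status, viewer, robot
from scipy.spatial.transform import Rotation as R
def snap(n,f):
    o=status.get_obs(); c=viewer.camera(n); cv2.imwrite('pics/'+f+'.png',c['pixels'])
    if 'mount' in c:
        T=np.eye(4);T[:3,:3]=R.from_quat(o['tool_rot']).as_matrix();T[:3,3]=o['position'];P=T@c['mount']
    else: P=c['pose']
    K=[float(c[k]) for k in('fx','fy','cx','cy')]
    np.savez('pics/'+f+'.npz',px=c['pixels'],K=K,P=P); return c['pixels'],K,np.array(P)
def load(f):
    d=np.load('pics/'+f+'.npz'); return d['px'],d['K'],d['P']
def ray(uv,K,P,z):
    uv=np.atleast_2d(uv).astype(float)
    d=np.c_[(uv[:,0]-K[2])/K[0],(uv[:,1]-K[3])/K[1],np.ones(len(uv))]@P[:3,:3].T
    return P[:3,3]+d*((z-P[2,3])/d[:,2])[:,None]
def proj(X,K,P):
    X=np.atleast_2d(X); c=(X-P[:3,3])@P[:3,:3]
    return np.c_[K[0]*c[:,0]/c[:,2]+K[2],K[1]*c[:,1]/c[:,2]+K[3]]
E
python3 - <<'E'
from h import *
a=[snap(n,n+'0') for n in('scene','side','wrist')]
im=np.vstack([np.hstack([a[0][0],a[1][0]]),np.hstack([a[2][0],a[2][0]*0])])
cv2.imwrite('pics/all0.png',cv2.resize(im,(800,600)))
for x in a: print(x[1],x[2].round(3).tolist())
print(status.get_obs())
E
```

```text
[428.1553736487075, 428.1553736487075, 261.07918957532104, 189.49364997400053] [[-0.684, 0.503, -0.528, 1.223], [0.729, 0.467, -0.5, 0.532], [-0.004, -0.727, -0.686, 0.899], [0.0, 0.0, 0.0, 1.0]]
[364.2457676897172, 364.2457676897172, 256.79223344895007, 190.28604100388606] [[0.867, -0.311, 0.389, 0.201], [-0.498, -0.518, 0.695, -0.721], [-0.015, -0.797, -0.604, 0.596], [0.0, 0.0, 0.0, 1.0]]
[315.6045653130097, 315.6045653130097, 254.33746074988923, 192.37343643195166] [[0.252, 0.931, 0.263, 0.086], [0.968, -0.242, -0.07, 0.623], [-0.001, 0.273, -0.962, 0.384], [0.0, 0.0, 0.0, 1.0]]
{'time': 0.15, 'q': array([ 1.13747317e+00,  5.28255907e-01,  1.43363825e+00, -1.44765617e-05,
        1.18139375e+00, -1.78505376e-01]), 'joint_velocities': array([-0.00055584, -0.00207753, -0.00317435,  0.0002601 ,  0.00030346,
       -0.00109617]), 'joint_torque': array([ 7.22030891e-04, -4.40430844e+01, -1.76843530e+01,  6.33774698e-02,
        5.52864152e-02, -8.81985352e-05]), 'position': array([0.15727562, 0.6042914 , 0.22178478]), 'tool_rot': array([ 1.27061688e-01,  9.91894455e-01, -8.10286445e-04, -2.48891484e-04]), 'ft_force': array([ 0.07794597, -1.10176051, -1.07949476]), 'moment': array([-0.05742405, -0.0076756 , -0.00698181]), 'grip_force': 0.0, 'grip_width': 0.08662585830302277}
```

View pics/all0.png

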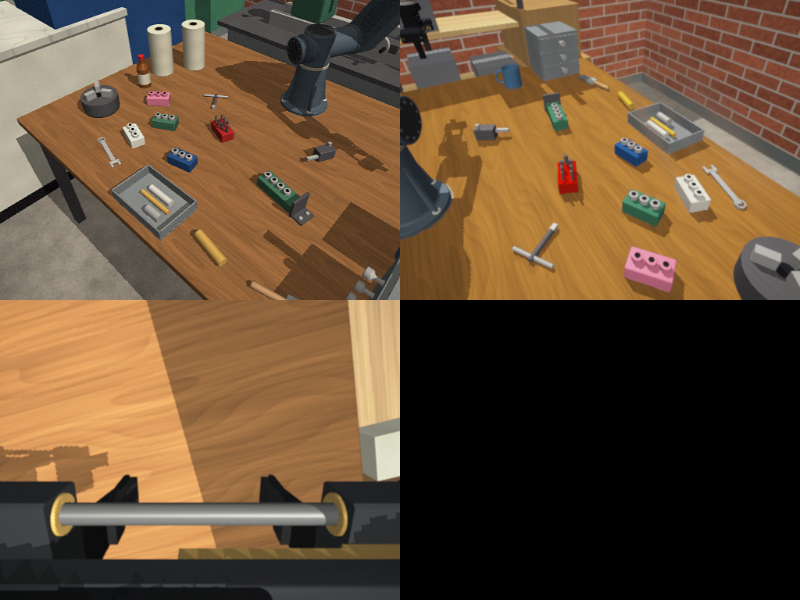

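The first picture shows these blocks, in 512x384 pixels:

- **Green three-collet block:** scene (211,155), side (311,264).
- **Similar blocks:** pink at scene (202,126), white at (170,172), blue at (232,203) and red at (285,165).
- **Long green rack with end plate:** scene (356,243), side (200,147).

The short green block at (211,155) is the one meant, because it is green, has three collets and no plate. I'll confirm that in an enlarged crop.

```bash
python3 - <<'E'
from h import *
tiles=[]
for n,w in(('scene0',[(211,155),(360,245)]),('side0',[(311,264),(200,147)])):
    px,K,P=load(n)
    hsv=cv2.cvtColor(px,cv2.COLOR_BGR2HSV)
    m=cv2.inRange(hsv,(60,70,25),(95,255,255)); m=cv2.morphologyEx(m,cv2.MORPH_CLOSE,np.ones((5,5)))
    for c in cv2.findContours(m,0,2)[0]:
        if cv2.contourArea(c)<150: continue
        mm=cv2.moments(c);u=np.array([mm['m10'],mm['m01']])/mm['m00']
        h=cv2.approxPolyDP(cv2.convexHull(c),2.5,True)[:,0]
        print(n,cv2.contourArea(c),u.round(1),ray(u,K,P,.025).round(3)[0],h.tolist())
    for (x,y) in w: tiles.append(cv2.resize(px[y-37:y+38,x-50:x+50],(400,300),interpolation=2))
cv2.imwrite('pics/crop0.png',np.vstack([np.hstack(tiles[:2]),np.hstack(tiles[2:])]))
E
```

```text
scene0 835.5 [354.7 247.3] [0.545 0.224 0.025] [[332, 225], [337, 223], [363, 234], [383, 251], [369, 272], [329, 235]]
scene0 380.0 [211.2 158.2] [ 0.553 -0.322  0.025] [[195, 152], [206, 146], [227, 149], [227, 159], [222, 167], [197, 163]]
scene0 1325.0 [401.9  12.2] [-0.95  -0.492  0.025] [[431, 0], [427, 18], [408, 30], [373, 18], [375, 0]]
scene0 1835.0 [270.3  13.9] [-0.464 -0.988  0.025] [[312, 0], [310, 11], [283, 34], [269, 41], [237, 25], [236, 0]]
side0 996.5 [310.6 269.5] [ 0.53  -0.348  0.025] [[289, 252], [305, 246], [337, 259], [336, 273], [328, 287], [287, 271], [285, 258]]
side0 614.0 [200.6 147.8] [0.528 0.212 0.025] [[203, 130], [213, 152], [214, 163], [198, 166], [187, 133]]
```

View pics/crop0.png

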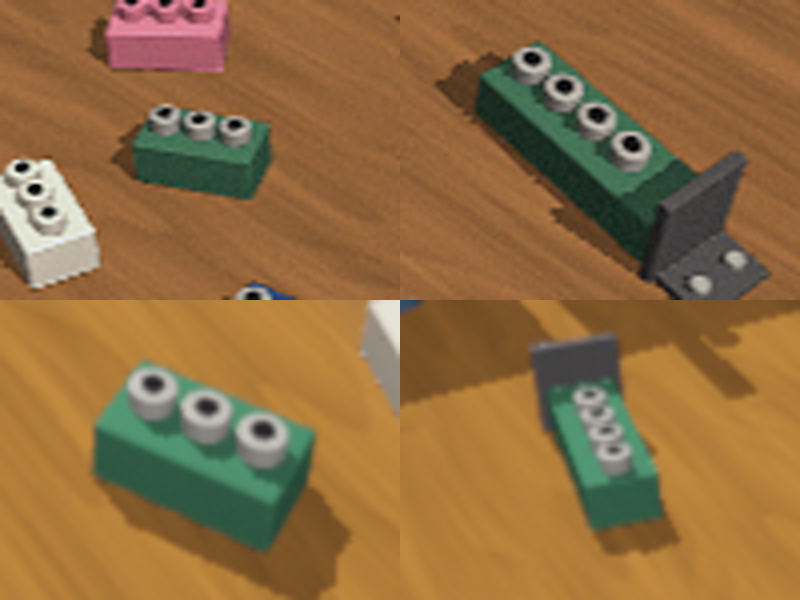

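The crops confirm it. The short green block has three collets and no plate. The rack's free end is at the upper left in the scene view, and the plate is at the other end. I'll get the poses from the collet tops.

```bash
python3 - <<'E'
from h import *
S={'scene0':[(343,222.2),(367.2,245.5),(201.7,146),(219.5,149.2),],'side0':[(203,148),(197,133.7),(299,247.7),(326.5,259.2)]}
for n in S:
    px,K,P=load(n); p=ray(S[n],K,P,.054)[:,:2]
    for a,b in((0,1),(2,3)):
        d=p[b]-p[a]; print(n,p[a].round(3),p[b].round(3),((p[a]+p[b])/2).round(3),np.linalg.norm(d).round(3),np.degrees(np.arctan2(d[1],d[0])).round(1))
o=status.get_obs(); print(R.from_quat(o['tool_rot']).as_matrix().round(3)); print(viewer.camera('wrist')['mount'].round(3))
E
```

```text
scene0 [0.517 0.163] [0.541 0.254] [0.529 0.209] 0.094 75.3
scene0 [ 0.554 -0.363] [ 0.526 -0.308] [ 0.54  -0.335] 0.061 117.0
side0 [0.517 0.16 ] [0.536 0.251] [0.526 0.206] 0.092 78.4
side0 [ 0.527 -0.309] [ 0.556 -0.362] [ 0.541 -0.336] 0.06 -61.7
[[-0.968  0.252 -0.001]
 [ 0.252  0.968 -0.002]
 [ 0.    -0.002 -1.   ]]
[[ 0.    -0.962 -0.273  0.074]
 [ 1.     0.     0.001 -0.   ]
 [-0.001 -0.273  0.962 -0.163]
 [ 0.     0.     0.     1.   ]]
```

>>> arm_command --delta_rot '[[0,0,47],[0,0,47],[0,0,47],[0,0,47],[0,0,47],[0,0,47],[0,0,47],[0,0,47],[0,0,47],[0,0,47],[0,0,47],[0,0,47]]' --delta_pos '[[-0.5,-0.385,0],[-0.5,-0.385,0],[-0.5,-0.385,0],[-0.5,-0.385,0],[-0.5,-0.385,0],[-0.5,-0.385,0],[-0.5,-0.385,0],[-0.5,-0.385,0],[-0.5,-0.385,0],[-0.5,-0.385,0],[-0.5,-0.385,0],[-0.5,-0.385,0]]' --gripper '[-1,-1,-1,-1,-1,-1,-1,-1,-1,-1,-1,-1]'

```text
time: 1.2
position: [0.4648, 0.2079, 0.2226]
tool_rot: [0.512, 0.859, 0.0, -0.0]
ft_force: [-0.1, -0.1, -0.2]
grip_width: 0.0872
grip_force: 0.0
```

```bash
cat >> h.py <<'E'
def go(x,y,ya=None,z=None):  # tool deltas to reach world target; ya = tool y angle deg
    o=status.get_obs(); M=R.from_quat(o['tool_rot']).as_matrix(); p=o['position']
    d=M.T@(np.array([x,y,p[2] if z is None else z])-p)
    a=np.degrees(np.arctan2(M[1,1],M[0,1]))
    print('t',round(o['time'],2),'pos',p.round(4),'yang',a.round(2),'F',o['ft_force'].round(1),'w',round(o['grip_width'],4),'q6',round(o['q'][5],2),'| delta',d.round(4),'rz',None if ya is None else round(a-ya,2))
E
python3 -c "
from h import *
go(.545,.105,28)"
```

```text
t 1.2 pos [0.4648 0.2079 0.2226] yang 28.39 F [-0.1 -0.1 -0.2] w 0.0872 q6 -0.29 | delta [-0.1286  0.0216 -0.    ] rz 0.39
```

>>> arm_command --delta_rot '[[0,0,0],[0,0,0],[0,0,0],[0,0,0],[0,0,0]]' --delta_pos '[[-0.125,0.02,0],[-0.125,0.02,0],[-0.125,0.02,0],[-0.125,0.02,0],[-0.125,0.02,0]]' --gripper '[-1,-1,-1,-1,-1]'

```text
time: 1.62
position: [0.5426, 0.1071, 0.2223]
tool_rot: [0.514, 0.858, 0.0, 0.0]
ft_force: [-0.4, 0.2, -0.3]
grip_width: 0.0871
grip_force: 0.0
```

```bash
python3 -c "
from h import *
px,K,P=snap('wrist','w1')
cv2.imwrite('pics/w1v.png',cv2.resize(px,(768,576)))
go(.541,-.335,28)
print(proj([[.528,.207,.04],[.509,.129,.04]],K,P))
px,K,P=load('scene0');print(ray([[285,165]],K,P,.03))
"
```

```text
t 1.67 pos [0.541  0.1085 0.2221] yang 28.26 F [-0.1  0.5 -0.1] w 0.0869 q6 -0.5 | delta [-3.907e-01 -2.100e-01 -2.000e-04] rz 0.26
[[286.86220142  82.22736129]
 [235.96619282 140.46640542]]
[[ 0.42115405 -0.12171722  0.03      ]]
```

View pics/w1v.png

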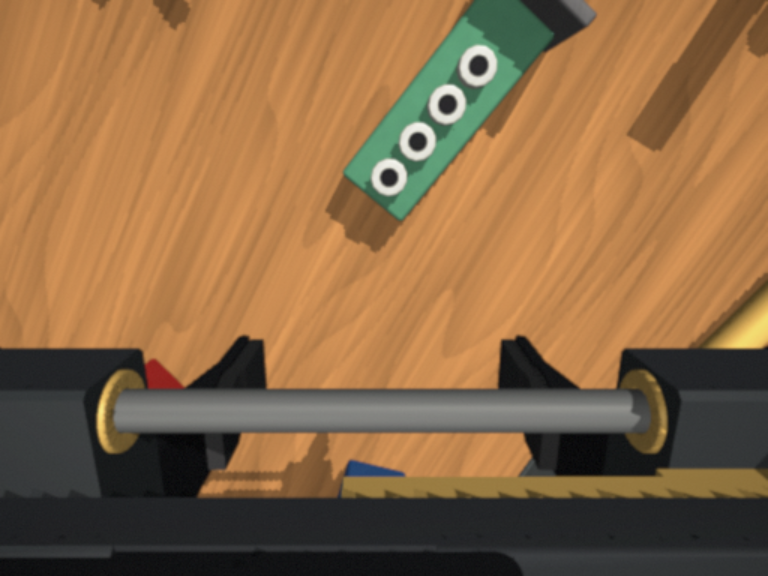

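The wrist view shows the rack from nearly overhead. Its free-end top corners are at (345,174) and (401,220) in the enlarged picture. I'll fit its edges at z=0.04.

```bash
cat >> h.py <<'E'
def edges(name,z,mn=None):
    px,K,P=load(name); hsv=cv2.cvtColor(px,cv2.COLOR_BGR2HSV)
    m=cv2.inRange(hsv,(55,60,25),(95,255,255)); m[215:]=0
    m=cv2.morphologyEx(m,cv2.MORPH_OPEN,np.ones((3,3)))
    c=max(cv2.findContours(m,0,cv2.CHAIN_APPROX_NONE)[0],key=cv2.contourArea)[:,0]
    pts=ray(c,K,P,z)[:,:2]
    print('cam',P[:3,3].round(3)); return c,pts
def fit(pts,c,ang,cut=.008):
    # robust edge lines in the frame (ang: long axis deg, about c): returns offsets of 4 sides and slopes
    a=np.radians(ang); u=np.array([np.cos(a),np.sin(a)]); v=np.array([u[1],-u[0]])
    return (pts-c)@u,(pts-c)@v,u,v
E
python3 - <<'E'
from h import *
c,p=edges('w1',.04); C=np.array([.528,.207]); A=76.5
for it in range(3):
    s,t,u,v=fit(p,C,A)
    L=(s>-.065)&(s<.03)
    def ln(x,y):
        k=np.ones(len(x),bool)
        for _ in range(5):
            q=np.polyfit(x[k],y[k],1); r=abs(y-np.polyval(q,x)); k=r<max(.0012,1.5*np.median(r[k]))
        return q,np.std((y-np.polyval(q,x))[k]),k.sum()
    r=ln(s[L&(t>0.015)],t[L&(t>0.015)]); l=ln(s[L&(t<-.015)],t[L&(t<-.015)])
    E=(abs(t-(r[0][1]+l[0][1])/2)<.022)&(s<-.06); e=ln(t[E],s[E])
    print(A,'right',r,'left',l,'end',e)
    A-= np.degrees((r[0][0]+l[0][0])/2)
    C=C+v*(r[0][1]+l[0][1])/2+u*(e[0][1]+.08)
    print('C',C.round(4),'A',A.round(2),'endpt',(C-.08*u).round(4))
E
```

```text
cam [0.508 0.173 0.385]
76.5 right (array([-0.04137553,  0.02667098]), np.float64(0.00027270741361671067), np.int64(70)) left (array([-0.04349085, -0.02685053]), np.float64(0.000253302152097166), np.int64(76)) end (array([ 0.04181149, -0.06441597]), np.float64(0.00026002866883070874), np.int64(33))
C [0.5316 0.2222] A 78.93 endpt [0.5129 0.1444]
78.93124260742243 right (array([-0.00010135,  0.02607542]), np.float64(0.00024425963682270924), np.int64(73)) left (array([ 8.03232965e-05, -2.74119865e-02]), np.float64(0.00022717853118302747), np.int64(77)) end (array([-0.00058277, -0.07995005]), np.float64(0.0002414336492540453), np.int64(32))
C [0.5309 0.2224] A 78.93 endpt [0.5155 0.1438]
78.93184489837154 right (array([-9.08360912e-05,  2.67436979e-02]), np.float64(0.00024425963657597946), np.int64(73)) left (array([ 9.08345293e-05, -2.67436990e-02]), np.float64(0.00022717853138739787), np.int64(77)) end (array([-0.00059328, -0.07999961]), np.float64(0.00024143365074642806), np.int64(32))
C [0.5309 0.2224] A 78.93 endpt [0.5155 0.1438]
```

>>> arm_command --delta_rot '[[0,0,0],[0,0,0],[0,0,0],[0,0,0],[0,0,0],[0,0,0],[0,0,0],[0,0,0],[0,0,0],[0,0,0],[0,0,0],[0,0,0]]' --delta_pos '[[-0.45,-0.21,0],[-0.45,-0.21,0],[-0.45,-0.21,0],[-0.45,-0.21,0],[-0.45,-0.21,0],[-0.45,-0.21,0],[-0.45,-0.21,0],[-0.45,-0.21,0],[-0.45,-0.21,0],[-0.45,-0.21,0],[-0.45,-0.21,0],[-0.45,-0.21,0]]' --gripper '[-1,-1,-1,-1,-1,-1,-1,-1,-1,-1,-1,-1]'

```text
time: 2.67
position: [0.5705, -0.3862, 0.2224]
tool_rot: [0.511, 0.859, 0.0, -0.001]
ft_force: [1.1, -0.3, 0.3]
grip_width: 0.0872
grip_force: 0.0
```

```bash
python3 -c "
from h import *
px,K,P=snap('wrist','w2')
cv2.imwrite('pics/w2v.png',cv2.resize(px,(768,576)))
go(.541,-.335,28)
c,p=edges('w2',.04)
r=cv2.minAreaRect((p*1000).astype(np.float32)); print(r, cv2.boxPoints(r).round(1).tolist(), c.min(0),c.max(0))
"
```

```text
t 2.72 pos [ 0.5708 -0.3953  0.2224] yang 28.25 F [ 2.6 -6.5  0.4] w 0.0869 q6 -1.26 | delta [ 0.0672  0.0023 -0.0006] rz 0.25
cam [ 0.535 -0.321  0.385]
((540.79296875, -338.9172668457031), (54.085636138916016, 97.17045593261719), 28.2537841796875) [[494.0, -308.8999938964844], [540.0, -394.5], [587.5999755859375, -368.8999938964844], [541.5999755859375, -283.29998779296875]] [225  73] [276 166]
```

View pics/w2v.png

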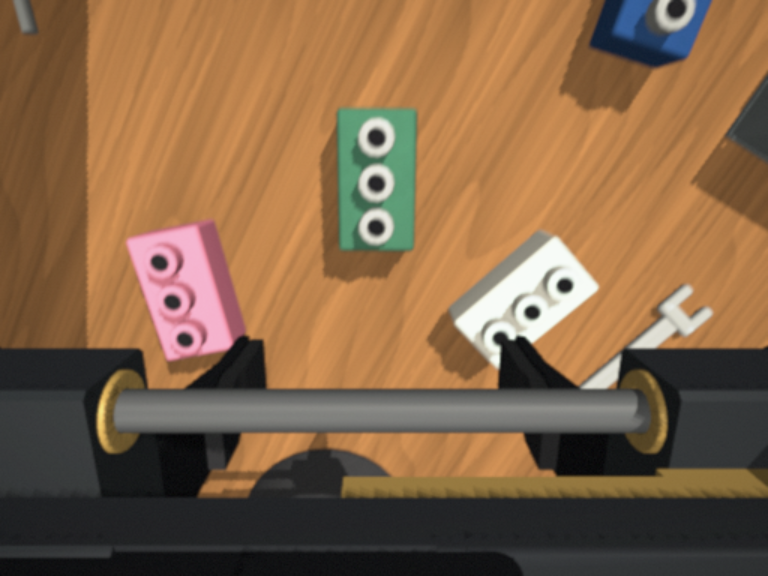

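The green block is in the middle of the view at (376,180), centre about (0.541,-0.339). It's already square to the gripper, with free space on both sides for the fingers.

>>> arm_command --delta_rot '[[0,0,0],[0,0,0],[0,0,0],[0,0,0],[0,0,0],[0,0,0]]' --delta_pos '[[0.06,0,0.03],[0.06,0,0.07],[0.06,0,0.11],[0.06,0,0.12],[0.06,0,0.12],[0.06,0,0.12]]' --gripper '[-1,-1,-1,-1,-1,-1]'

```text
time: 3.22
position: [0.5416, -0.3312, 0.1017]
tool_rot: [0.511, 0.86, 0.0, -0.002]
ft_force: [0.8, -1.4, 0.5]
grip_width: 0.087
grip_force: 0.0
```

```bash
python3 -c "
from h import *
go(.541,-.339,28.25,.010)"
```

```text
t 3.22 pos [ 0.5416 -0.3312  0.1017] yang 28.52 F [ 0.8 -1.4  0.5] w 0.087 q6 -1.22 | delta [-0.0069 -0.0042  0.0917] rz 0.27
```

>>> arm_command --delta_rot '[[0,0,0],[0,0,0],[0,0,0],[0,0,0],[0,0,0],[0,0,0],[0,0,0],[0,0,0],[0,0,0],[0,0,0],[0,0,0],[0,0,0]]' --delta_pos '[[-0.007,-0.004,0.02],[-0.007,-0.004,0.05],[-0.007,-0.004,0.075],[-0.007,-0.004,0.09],[-0.007,-0.004,0.091],[-0.007,-0.004,0.091],[-0.007,-0.004,0.091],[-0.007,-0.004,0.091],[-0.007,-0.004,0.091],[-0.007,-0.004,0.091],[-0.007,-0.004,0.091],[-0.007,-0.004,0.091]]' --gripper '[-1,-1,-1,-1,-1,-1,0,1,1,1,1,1]' --grip_force 30

```text
time: 4.22
position: [0.5421, -0.3418, 0.0121]
tool_rot: [0.512, 0.859, 0.0, 0.001]
ft_force: [-1.1, 0.6, 2.6]
grip_width: 0.0557
grip_force: 30.0
```

```bash
python3 -c "
from h import *
go(.541,-.339,28.25,.15);print(status.get_obs()['grip_force'])"
```

```text
t 4.22 pos [ 0.5421 -0.3418  0.0121] yang 28.38 F [-1.1  0.6  2.6] w 0.0557 q6 -1.23 | delta [ 0.0028  0.0005 -0.1379] rz 0.13
29.99605733435601
```

>>> arm_command --delta_rot '[[0,0,0],[0,0,0],[0,0,0],[0,0,5],[0,0,10],[0,0,15],[0,0,20],[0,0,25],[0,0,30],[0,0,35],[0,0,39.5],[0,0,39.5]]' --delta_pos '[[0,0,-0.02],[0,0,-0.055],[0,0,-0.09],[0.015,0.006,-0.11],[0.045,0.018,-0.11],[0.08,0.033,-0.11],[0.115,0.047,-0.11],[0.15,0.062,-0.11],[0.185,0.077,-0.11],[0.22,0.091,-0.11],[0.255,0.105,-0.11],[0.285,0.118,-0.11]]' --gripper '[1,1,1,1,1,1,1,1,1,1,1,1]'

```text
time: 5.22
position: [0.5077, -0.0322, 0.1208]
tool_rot: [0.773, 0.634, -0.001, -0.002]
ft_force: [0.0, 0.8, -5.8]
grip_width: 0.0559
grip_force: 30.0
```

```bash
python3 -c "
from h import *
go(.500,.065,-11.07,.12)"
```

```text
t 5.22 pos [ 0.5077 -0.0322  0.1208] yang -11.25 F [ 0.   0.8 -5.8] w 0.0559 q6 -0.09 | delta [ 0.0939 -0.0265  0.0009] rz -0.18
```

>>> arm_command --delta_rot '[[0,0,0],[0,0,0],[0,0,0],[0,0,0],[0,0,0],[0,0,0],[0,0,0]]' --delta_pos '[[0.03,-0.008,0],[0.06,-0.016,0],[0.08,-0.023,0],[0.085,-0.025,0],[0.085,-0.025,0],[0.085,-0.025,0],[0.085,-0.025,0]]' --gripper '[1,1,1,1,1,1,1]'

```text
time: 5.8
position: [0.502, 0.0523, 0.1213]
tool_rot: [0.772, 0.635, -0.0, 0.0]
ft_force: [-0.1, -0.3, -4.1]
grip_width: 0.0556
grip_force: 30.0
```

```bash
python3 -c "
from h import *
px,K,P=snap('wrist','w3')
cv2.imwrite('pics/w3v.png',cv2.resize(px,(768,576)))
go(.500,.065,-11.07,.014)
print(status.get_obs()['position'])
"
```

```text
t 5.85 pos [0.5021 0.0521 0.1214] yang -11.18 F [ 1.   0.3 -3.2] w 0.0556 q6 0.08 | delta [ 0.0123 -0.0046  0.1074] rz -0.11
[0.50209341 0.05212735 0.12141486]
```

View pics/w3v.png

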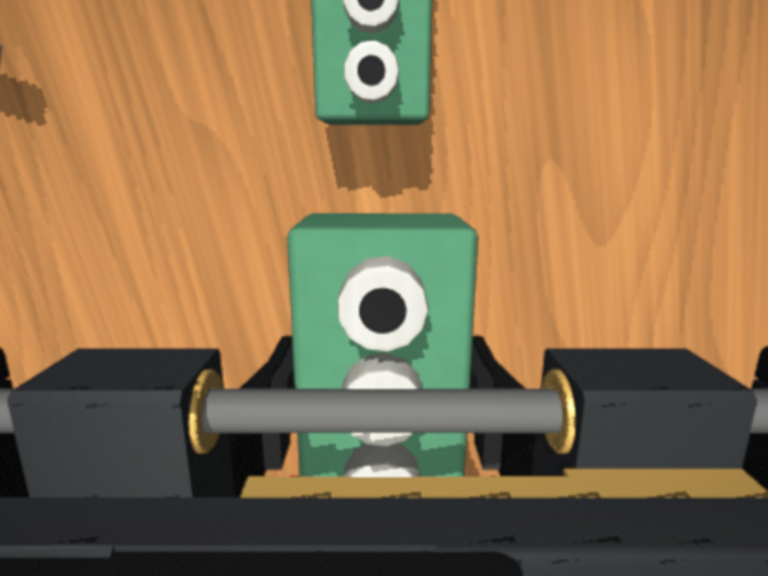

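The block is held square, with its front edge at row 228 and centre column about 382. The rack's free end is ahead, with its edge at row 120 and centre column about 373. I'll descend and take the relative measurement there.

>>> arm_command --delta_rot '[[0,0,0],[0,0,0],[0,0,0],[0,0,0],[0,0,0],[0,0,0],[0,0,0],[0,0,0]]' --delta_pos '[[0,-0.004,0.02],[0,-0.004,0.05],[0,-0.004,0.08],[0,-0.004,0.1],[0,-0.004,0.107],[0,-0.004,0.107],[0,-0.004,0.107],[0,-0.004,0.107]]' --gripper '[1,1,1,1,1,1,1,1]'

```text
time: 6.52
position: [0.499, 0.0535, 0.0154]
tool_rot: [0.772, 0.635, 0.001, 0.001]
ft_force: [0.4, 0.3, -4.7]
grip_width: 0.0558
grip_force: 30.0
```

```bash
python3 - <<'E'
from h import *
go(.5059,.0947,-11.07,.0121)
px,K,P=snap('wrist','w4')
cv2.imwrite('pics/w4v.png',cv2.resize(px,(768,576)))
go(.5059,.0947,-11.07,.0121)
hsv=cv2.cvtColor(px,cv2.COLOR_BGR2HSV)
m=cv2.inRange(hsv,(55,60,25),(95,255,255)); m=cv2.morphologyEx(m,cv2.MORPH_OPEN,np.ones((3,3)))
for c in cv2.findContours(m,0,2)[0]:
    if cv2.contourArea(c)>300: print(cv2.contourArea(c),cv2.boundingRect(c),cv2.approxPolyDP(c,2,True)[:,0].tolist())
E
```

```text
t 6.52 pos [0.499  0.0535 0.0154] yang -11.14 F [ 0.4  0.3 -4.7] w 0.0558 q6 0.08 | delta [ 0.0417 -0.0012  0.0033] rz -0.07
t 6.57 pos [0.499  0.0537 0.0156] yang -11.13 F [-0.5  0.6 -4.8] w 0.0557 q6 0.08 | delta [ 0.0416 -0.0011  0.0035] rz -0.06
942.0 (269, 288, 42, 29) [[269, 295], [277, 305], [280, 316], [308, 316], [309, 288], [279, 288]]
932.0 (199, 288, 41, 29) [[199, 289], [200, 316], [228, 316], [230, 307], [239, 297], [231, 288]]
9731.0 (192, 142, 126, 118) [[193, 154], [193, 228], [196, 258], [225, 259], [236, 241], [249, 236], [230, 224], [224, 213], [223, 199], [231, 181], [244, 171], [252, 170], [270, 174], [281, 186], [285, 201], [281, 221], [271, 231], [260, 236], [269, 238], [274, 243], [282, 259], [313, 257], [317, 168], [315, 153], [301, 143], [225, 142], [207, 143]]
7028.5 (181, 0, 140, 71) [[181, 0], [184, 57], [203, 70], [300, 70], [316, 59], [320, 0], [285, 0], [278, 25], [269, 36], [255, 42], [238, 40], [225, 29], [215, 8], [215, 0]]
```

View pics/w4v.png

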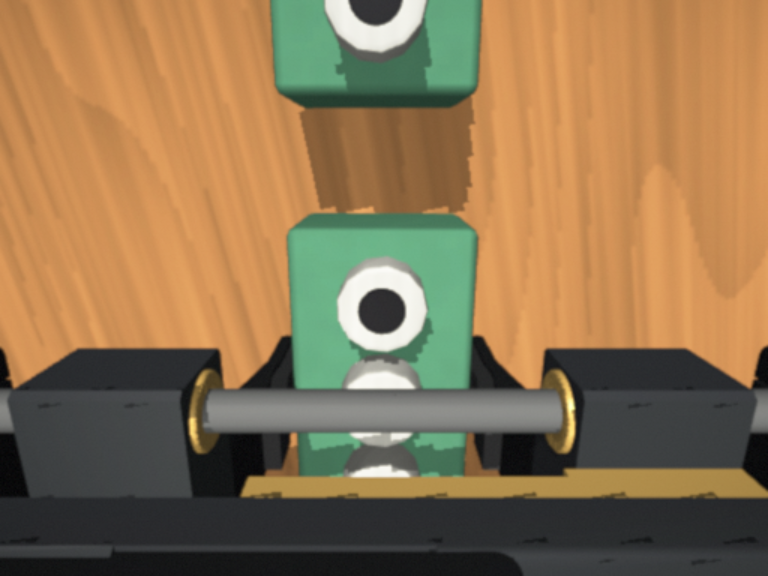

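The block and rack are now in line with a gap between them. Block edge midline is at column ~382 and the rack's at ~376 in the enlarged picture. Next I'll compute the lateral and angular differences from the silhouettes.

```bash
python3 - <<'E'
from h import *
px,K,P=load('w4'); a=np.radians(78.87); u=np.array([np.cos(a),np.sin(a)]); v=np.array([u[1],-u[0]]) # v: tool +y is -> check
C=np.array([.499,.0536])
g=px.astype(float); hsv=cv2.cvtColor(px,cv2.COLOR_BGR2HSV)
# greenness: G-R, subpixel half crossing
s=cv2.GaussianBlur(g[:,:,1]-g[:,:,2],(3,3),0)
def cross(row,lo,hi):
    seg=s[row,lo:hi]; up=seg[-1]>seg[0]; q=seg if up else seg[::-1]
    t=(q[:3].mean()+q[-3:].mean())/2; i=np.argmax(q>t); f=i-1+(t-q[i-1])/(q[i]-q[i-1])
    return lo+f if up else hi-1-f
def side(rows,lo,hi,z):
    p=ray([(cross(r,lo,hi),r) for r in rows],K,P,z)[:,:2]-C
    q=np.polyfit(p@u,p@v,1); return np.degrees(q[0]).round(2),((p@v).mean()*1000).round(2)
dz=.0155-.0121
print('rack L,R',side(range(5,52),172,196,.04),side(range(5,52),305,332,.04))
print('block L,R',side(range(160,215),182,204,.04+dz),side(range(160,215),305,328,.04+dz))
# end edges: bright top -> darker face; print gray column profiles
gr=px[:,:,1].astype(float)
for c in(215,225,280,290):
    d=np.diff(cv2.GaussianBlur(gr,(3,3),0)[:,c]); r=48+np.argmin(d[48:68]); b=140+np.argmax(d[146:160])+6
    print(c,'rack edge row',r,(ray([(c,r+.5)],K,P,.04)[0,:2]-C)@u,'block',b,(ray([(c,b+.5)],K,P,.04+dz)[0,:2]-C)@u)
E
```

```text
rack L,R (np.float64(0.11), np.float64(-28.36)) (np.float64(-0.15), np.float64(26.26))
block L,R (np.float64(0.18), np.float64(-26.75)) (np.float64(0.32), np.float64(27.83))
215 rack edge row 59 0.09163120526143488 block 151 0.05465504289581673
225 rack edge row 58 0.09201004459194126 block 152 0.054224356962772585
280 rack edge row 62 0.09050694851060552 block 152 0.05421664545136433
290 rack edge row 58 0.09202143798534973 block 152 0.05421524256527161
```

>>> arm_command --delta_rot '[[0,0,-0.2],[0,0,-0.2],[0,0,-0.2],[0,0,-0.2],[0,0,-0.2],[0,0,-0.2]]' --delta_pos '[[0.008,-0.0016,0],[0.02,-0.0016,0.001],[0.028,-0.0016,0.002],[0.033,-0.0016,0.003],[0.033,-0.0016,0.003],[0.033,-0.0016,0.003]]' --gripper '[1,1,1,1,1,1]'

```text
time: 7.07
position: [0.503, 0.088, 0.0119]
tool_rot: [0.771, 0.637, 0.001, 0.0]
ft_force: [-0.5, 3.3, -0.4]
grip_width: 0.0559
grip_force: 30.0
```

```bash
python3 -c "
from h import *
go(.5059,.0947,-11.07,.0121)"
```

```text
t 7.07 pos [0.503  0.088  0.0119] yang -10.87 F [-0.5  3.3 -0.4] w 0.0559 q6 0.14 | delta [ 0.0071  0.0016 -0.0002] rz 0.2
```

>>> arm_command --delta_rot '[[0,0,0],[0,0,0],[0,0,0],[0,0,0]]' --delta_pos '[[0.001,0,0],[0.002,0,0],[0.003,0,0],[0.003,0,0]]' --gripper '[1,1,1,1]'

```text
time: 7.4
position: [0.5032, 0.0889, 0.0119]
tool_rot: [0.771, 0.637, -0.0, 0.0]
ft_force: [-0.7, -3.7, 2.7]
grip_width: 0.0556
grip_force: 30.0
```

>>> arm_command --delta_rot '[[0,0,0],[0,0,0],[0,0,0]]' --delta_pos '[[0.001,0,0],[0.001,0,0],[0.001,0,0]]' --gripper '[1,1,1]'

```text
time: 7.65
position: [0.5032, 0.0891, 0.0119]
tool_rot: [0.771, 0.637, -0.001, 0.001]
ft_force: [-0.7, -9.3, 3.5]
grip_width: 0.0559
grip_force: 30.0
```

Contact: the motion stalls at -9 N along y. I'll check the seam and lateral fit before letting go.

```bash
python3 - <<'E'
from h import *
go(.5059,.0947,-11.07,.0121)
px,K,P=snap('wrist','w5')
cv2.imwrite('pics/w5v.png',cv2.resize(px[:260,120:380],(780,600)[:1]+(590,) ,interpolation=2))
s=cv2.GaussianBlur(px[:,:,1].astype(float)-px[:,:,2],(3,3),0)
for r in range(0,226,15):
    on=np.where(s[r]>18)[0]; on=on[(on>140)&(on<360)]
    if len(on):
        p=ray([(on[0]-.5,r),(on[-1]+.5,r)],K,P,.04)[:,:2]-status.get_obs()['position'][:2]
        a=np.radians(78.93); v=np.array([np.sin(a),-np.cos(a)]); print(r,on[0],on[-1],(p@v*1000).round(1),((p@v).mean()*1000).round(2))
E
```

```text
t 7.65 pos [0.5032 0.0891 0.0119] yang -10.85 F [-0.7 -9.3  3.5] w 0.0559 q6 0.15 | delta [ 0.006   0.0016 -0.0002] rz 0.22
0 187 330 [-25.5  28.9] 1.68
15 188 329 [-25.4  28.8] 1.72
30 189 328 [-25.3  28.8] 1.76
45 189 327 [-25.6  28.8] 1.61
60 190 326 [-25.5  28.7] 1.65
75 191 325 [-25.3  28.7] 1.69
90 192 324 [-25.2  28.7] 1.73
105 192 324 [-25.5  29.1] 1.77
120 193 323 [-25.4  29. ] 1.82
135 194 322 [-25.3  29. ] 1.86
150 197 316 [-24.3  26.9] 1.27
165 192 317 [-26.8  27.7] 0.44
180 193 316 [-26.7  27.6] 0.47
195 194 315 [-26.6  27.6] 0.5
210 195 314 [-26.5  27.5] 0.53
225 194 314 [-27.3  27.9] 0.34
```

View pics/w5v.png

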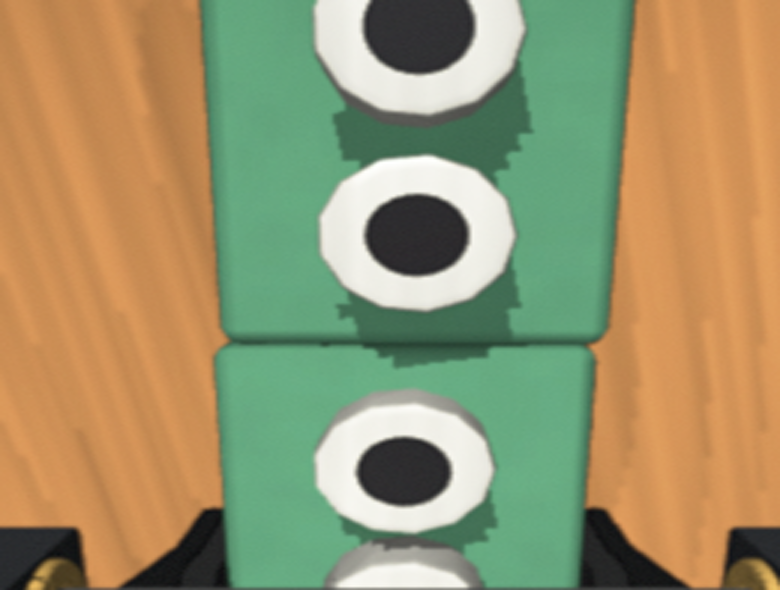

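The seam is closed and parallel, but the block sits about 1.3 mm towards tool -y (left) of the rack. I'll back off slightly, shift it and butt it again.

>>> arm_command --delta_rot '[[0,0,0],[0,0,0],[0,0,0],[0,0,0],[0,0,0],[0,0,0],[0,0,0],[0,0,0],[0,0,0],[0,0,0]]' --delta_pos '[[-0.006,0,-0.001],[-0.006,0.0013,-0.001],[-0.006,0.0013,-0.001],[-0.006,0.0013,-0.001],[-0.005,0.0013,0],[-0.003,0.0013,0],[-0.002,0.0013,0],[-0.001,0.0013,0],[0,0.0013,0],[0,0.0013,0]]' --gripper '[1,1,1,1,1,1,1,1,1,1]'

```text
time: 8.53
position: [0.5043, 0.0889, 0.0119]
tool_rot: [0.771, 0.637, -0.001, 0.001]
ft_force: [-2.3, -11.6, 1.9]
grip_width: 0.0555
grip_force: 30.0
```

```bash
python3 - <<'E'
from h import *
go(.5059,.0947,-11.07,.0121)
px,K,P=snap('wrist','w6')
s=cv2.GaussianBlur(px[:,:,1].astype(float)-px[:,:,2],(3,3),0)
for r in range(0,226,15):
    on=np.where(s[r]>18)[0]; on=on[(on>140)&(on<360)]
    p=ray([(on[0]-.5,r),(on[-1]+.5,r)],K,P,.04)[:,:2]-status.get_obs()['position'][:2]
    a=np.radians(78.93); v=np.array([np.sin(a),-np.cos(a)]); print(r,(p@v*1000).round(1),((p@v).mean()*1000).round(2))
E
```

```text
t 8.53 pos [0.5043 0.0889 0.0119] yang -10.8 F [ -2.3 -11.6   1.9] w 0.0555 q6 0.15 | delta [ 0.006   0.0005 -0.0002] rz 0.27
0 [-26.3  27.6] 0.66
15 [-26.6  27.6] 0.5
30 [-26.5  27.9] 0.72
45 [-26.4  27.9] 0.76
60 [-26.7  27.9] 0.59
75 [-26.6  27.8] 0.63
90 [-26.5  27.8] 0.66
105 [-26.4  27.8] 0.7
120 [-26.7  27.7] 0.53
135 [-26.6  27.7] 0.56
150 [-24.4  26. ] 0.81
165 [-26.8  27.6] 0.41
180 [-26.7  27.6] 0.45
195 [-26.6  27.6] 0.48
210 [-26.5  27.5] 0.52
225 [-27.3  27.9] 0.33
```

Aligned to about 0.2 mm and pressed home. Now I'll let go and rise.

>>> arm_command --delta_rot '[[0,0,0],[0,0,0],[0,0,0],[0,0,0],[0,0,0],[0,0,0],[0,0,0],[0,0,0],[0,0,0],[0,0,0],[0,0,0],[0,0,0]]' --delta_pos '[[0,0,0],[0,0,0],[0,0,0],[0,0,0],[0,0,0],[0,0,0],[0,0,-0.01],[0,0,-0.03],[0,0,-0.06],[0,0,-0.1],[-0.02,0,-0.14],[-0.05,0,-0.16]]' --gripper '[-1,-1,-1,-1,-1,-1,-1,-1,-1,-1,-1,-1]'

```text
time: 9.58
position: [0.4969, 0.0427, 0.1758]
tool_rot: [0.77, 0.638, 0.003, 0.002]
ft_force: [1.5, -0.8, -0.5]
grip_width: 0.0867
grip_force: 0.0
```

>>> arm_command --delta_rot '[[0,0,0],[0,0,0],[0,0,0],[0,0,0]]' --delta_pos '[[-0.02,0,-0.02],[-0.03,0,-0.02],[-0.03,0,-0.02],[-0.03,0,-0.02]]' --gripper '[-1,-1,-1,-1]'

```text
time: 9.92
position: [0.4887, 0.0121, 0.1913]
tool_rot: [0.772, 0.636, -0.0, -0.001]
ft_force: [0.7, -0.1, -0.2]
grip_width: 0.0867
grip_force: 0.0
```

```bash
python3 - <<'E'
from h import *
go(.5059,.0947,-11.07,.0121)
px,K,P=snap('wrist','w7'); s,_,_=snap('scene','s7')
cv2.imwrite('pics/f.png',np.vstack([cv2.resize(px[:215,100:410],(720,300)[:1]+(300,),interpolation=2)[:, :],cv2.resize(s[100:300,170:430],(720,300),interpolation=2)]))
E
```

```text
t 9.92 pos [0.4887 0.0121 0.1913] yang -10.98 F [ 0.7 -0.1 -0.2] w 0.0867 q6 -0.01 | delta [0.0842 0.0013 0.1792] rz 0.09
```

View pics/f.png

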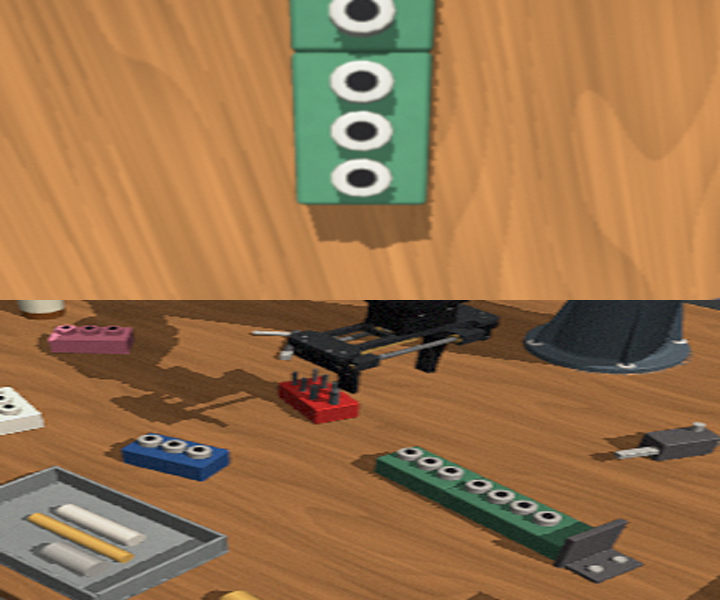

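The block is in line with the rack and standing upright, and red and blue haven't moved. One enlarged look at the seam (wrist view) before handing in.

```bash
python3 - <<'E'
from h import *
px,K,P=load('w7'); cv2.imwrite('pics/g.png',cv2.resize(px[20:60,220:292],(720,400),interpolation=2))
a,_,_=load('w6')
print('w7',px[28:46,238,1].tolist(),'w6',a[135:165,215,1].tolist())
E
```

```text
w7 [156, 157, 155, 154, 152, 143, 120, 92, 79, 108, 152, 160, 163, 165, 163, 165, 165, 164] w6 [165, 164, 165, 164, 164, 165, 164, 166, 165, 165, 162, 151, 135, 120, 102, 91, 101, 134, 157, 170, 173, 173, 173, 173, 175, 175, 174, 174, 173, 175]
```

View pics/g.png

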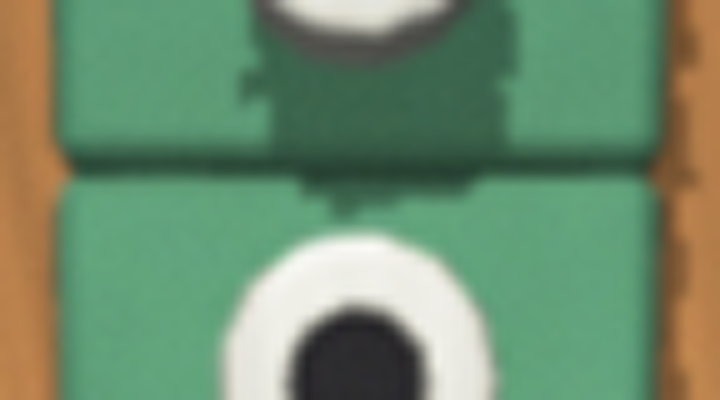

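The seam is a thin, even line with both sides flush. I'll check that nothing opened on release by comparing the collet-to-collet distance across the seam before and after.

```bash
python3 - <<'E'
from h import *
for n in('w6','w7'):
    px,K,P=load(n); m=cv2.inRange(px,(0,0,0),(75,75,75)); m[:, :200]=0; m[:,310:]=0
    L=[]
    for c in cv2.findContours(m[:215],0,2)[0]:
        x,y,w,h=cv2.boundingRect(c)
        if cv2.contourArea(c)>40 and w<50 and y>0 and y+h<214:
            (cx,cy),_,_=cv2.fitEllipse(c); L.append(ray([(cx,cy)],K,P,.054)[0,:2])
    L=np.array(sorted(L,key=lambda p:-p[1])); print(n,L.round(4).tolist(),(np.linalg.norm(np.diff(L,axis=0),axis=1)*1000).round(2))
E
```

```text
w6 [[0.5193, 0.1621], [0.5194, 0.144]] [18.1]
w7 [[0.5116, 0.1228], [0.5058, 0.0935], [0.5002, 0.0641]] [29.89 29.94]
```

>>> arm_command --delta_rot '[[0,0,0],[0,0,0],[0,0,0],[0,0,0],[0,0,0],[0,0,0]]' --delta_pos '[[0.03,0,0],[0.05,0,0],[0.06,0,0],[0.06,0,0],[0.06,0,0],[0.06,0,0]]' --gripper '[-1,-1,-1,-1,-1,-1]'

```text
time: 10.52
position: [0.5003, 0.0707, 0.191]
tool_rot: [0.771, 0.637, -0.001, -0.0]
ft_force: [-0.4, -0.4, 0.1]
grip_width: 0.087
grip_force: 0.0
```

```bash
python3 - <<'E'
from h import *
snap('wrist','w8')
for n in('w6','w8'):
    px,K,P=load(n); m=cv2.inRange(px,(0,0,0),(60,60,60)); L=[]
    for c in cv2.findContours(m[:225],0,2)[0]:
        x,y,w,h=cv2.boundingRect(c)
        if cv2.contourArea(c)>60 and y>0 and y+h<224 and .8<w/h<2 and 200<x+w/2<310:
            (cx,cy),_,_=cv2.fitEllipse(c); L.append([*ray([(cx,cy)],K,P,.054)[0,:2],cx,cy])
    L=np.array(sorted(L,key=lambda p:-p[1])); print(n,L[:,2:].round(1).tolist(),(np.linalg.norm(np.diff(L[:,:2],axis=0),axis=1)*1000).round(2))
E
```

```text
w6 [[255.4, 103.3], [254.3, 207.4]] [40.32]
w8 [[255.6, 44.7], [255.5, 81.3], [255.2, 126.9], [255.0, 158.7], [254.9, 189.1]] [30.09 40.18 29.9  30.15]
```

The distance across the seam is 40.2 mm after release and 40.3 mm before, so nothing opened. Handing in.

```bash
python3 -c "
from h import *
print(robot.hand_in())"
```

```text
the job is handed in; nothing more can be done
None
```

The short green block stands upright against the rack's free end, butted with no measurable gap and in line to about 0.2 mm; it is released, the blue and red blocks were not touched, and the job was handed in at about 10.6 s.

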